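# Raise the drawing board to the pointer and hold it

## Task

A small white water pot was left standing on the drawing board of the table easel. Lift it off with a light grip (20 to 30 N is plenty, never more than 40 N) and stand it upright and gently on the round cork coaster; then take the bar handle, raise the board until it lies in line with the steel pointer arm at its side, and finish with your program ending while the fingers still hold it there, for it falls shut if let go. Do not move the pointer or the other things on the table, and do not tip the pot over.

Things in the scene. Friction and masses are not known exactly. Their poses are not given: they have to be found in the camera images.
- easel_hinge (a point): midpoint of the hinge line of the table easel, 60 mm above the table; fixed to the easel's base. Its x axis is level and points away from the robot towards the board's free edge, its y axis runs along the hinge, its z axis is up. The base is an open wooden tray 220 mm (x) by 280 mm (y), 52 mm high, reaching from the hinge line to x = 220 mm. The easel stands fast.
- board (a joint): hinge angle of the drawing board (rad): 0 = lying shut and level, grows as the far edge is lifted, up to 1.2. The board is plywood, 220 mm (x, from the hinge) by 280 mm (y) by 12 mm, about 0.5 kg; its underside passes through the hinge line, so shut its top is 72 mm above the table. The hinge is nearly free of friction and has no stay: the board falls shut if let go.
- board_handle (a point): middle of the steel bar handle on the board's top face, near its far edge: a round bar 10 mm thick, parallel to the hinge, 110 mm long, held by a post at each end; its axis lies 190 mm from the hinge line along the board and 42 mm above the board's underside (30 mm above its top face). It moves with the board; x axis along the board away from the hinge, y along the bar, z square to the board. The round bar may turn between the fingers.
- pointer (a joint): angle of the pointer arm (rad), about the same hinge line and counted the same way as the board's: the board is in line with the pointer when both read the same. Stiff; it stays where it is set (0.45 to 0.85) and is to be left alone.
- pointer_tip (a point): tip of the steel pointer arm, 205 mm from the hinge line; the arm is a dark bar 9 mm high and 5 mm thick that stands slanting up beside the board, 158 mm from the board's middle on the -y side of the easel, 18 mm clear of the board's edge, with a thin fixed scale arc of 190 mm radius just outside it. x axis along the arm away from the hinge. When the board is in line the arm lies alongside the board's edge.
- pot: small white porcelain water pot, a straight open cylinder 52 mm across and 70 mm high, wall 3.5 mm, about 110 g, empty, standing upright on the shut board's top; origin in the centre of its underside, z axis up.
- coaster: round cork coaster, 100 mm across, 5 mm thick, fixed flat on the table left or right of the easel; origin in the centre of its underside (table height).
- square_mat: square cork mat, 95 mm, 5 mm thick, fixed on the table on the other side of the easel from the coaster; not for the pot. Origin in the centre of its underside.
- brush: paint brush 210 mm long lying on the table between the robot and the easel; bystander. Origin under its middle.
- eraser: white eraser 55 x 24 x 13 mm on the table; bystander. Origin in the centre of its underside.
- tube: metal paint tube about 90 x 30 x 18 mm lying on the table; bystander. Origin on its underside.
- mug: large white mug with a handle, 80 mm across, 90 mm high, on the table far left; bystander. Origin in the centre of its underside.
- tissues: pack of tissues 160 x 100 x 50 mm on the table far right; bystander. Origin in the centre of its underside.
- brush_jar: glass jar 68 mm across, 100 mm high, with brushes standing in it up to 195 mm, on the table far left; bystander. Origin in the centre of its underside.
Things that resemble listed ones, but are neither listed nor needed, are in the scene too. Leave any orange look-alike of the pot alone.

How it is judged (in metres and radians):
On the way:
1. the pot stands upright on the round coaster, let go, while the board is still shut (horizontal distance between pot and coaster below 0.03 m and height (world z) of pot below 0.009 m and angle between pot's own z axis and vertical below 0.1 rad and contact force between the fingers and pot below 0.1 N and linear speed of pot below 0.03 m/s and value of joint board below 0.1 rad), for 0.2 s.
At the end, for the whole second after the job is handed in: The board is held still by the fingers within 0.06 rad (3.4 degrees) of the pointer's angle, and the pot stands upright on the round coaster, its centre within 30 mm of the coaster's (angle between the x axis of board_handle and the x axis of pointer_tip, either way round below 0.06 rad and velocity of joint board between -0.05 and 0.05 rad/s and contact force between the fingers and board above 0.8 N and horizontal distance between pot and coaster below 0.03 m and height (world z) of pot below 0.009 m and angle between pot's own z axis and vertical below 0.1 rad and linear speed of pot below 0.03 m/s); the arm keeps its last pose, push and grip.
It fails at once if the pot is squeezed hard: the fingers' forces on it, added up, pass 90 N (a grip of 45 N) (contact force between the fingers and pot above 90 N).
It fails at once if the pot is set down hard on the coaster (more than 40 N) (contact force between pot and coaster above 40 N).
It fails at once if the pot is tipped by more than 0.6 rad (angle between pot's own z axis and vertical above 0.6 rad).
It fails at once if the pointer is moved (tip by more than 8 mm) (distance of pointer_tip from where it was at the start of the episode above 0.008 m).
It fails at once if a bystander is moved by more than 30 mm (distance of any of brush, eraser, tube, mug, tissues, brush_jar from where it was at the start of the episode above 0.03 m).
It also fails if it takes over 64 s, if anything falls off the work surface, if the arm or the gripper's body presses on something with over 40 N, if the wrist force passes 120 N, or if a joint passes its speed limit or range.

## Robot

A 6-joint arm with a two-finger parallel gripper is mounted at the origin on the work surface. World frame = base frame: x ahead of the robot, y to its left, z up, the work surface at z = 0. Lengths are in m, angles in degrees, forces in N, time in s.
With the tool pointing down it reaches from about 0.4 to 0.825 m from the base axis. Payload 7 kg.
Tool frame: the origin (TCP) lies midway between the tips of the shut fingers; the grasp point (between the pads) lies 19 mm behind it (r.hold_point_z is the distance from the TCP to the grasp point, in m); x points along the fingers, y is the direction in which the jaws open and shut, and the axes are right-handed (so a half turn about x gives the same grasp; the last joint's range is limited). The gripper opens to 88 mm and grips with 3 to 60 N. Pads are 19 mm wide; open, the fingers measure 130 mm over their backs; the gripper's body (78 mm by 193 mm) begins 47 mm behind the grasp point.
Start: joints at [85.09, 20.546, 0.682, 0, -70.136, -16.507], TCP at [0.246, 0.628, 0.227] pointing down, gripper open.
Joint ranges: [-176.03, 176.03], [-82.01, 121.73], [-58.28, 71.71], [-173.87, 95.51], [-174.79, -0.11], [-173.66, 173.66]. Speed limits (degrees/s): [136.94, 136.94, 172.46, 180, 180, 180].

## Interface

Orientations are given as [roll, pitch, yaw] about the fixed x, y, z axes, in that order (R = Rz(yaw) Ry(pitch) Rx(roll)).
In Python, from plant import r, viewer, order gives the robot as it stands. The module is installed in compiled form; this text tells all that it offers.
- The arm moves only by the shell command python3 -m creep 'ROWS' [FORCE]. ROWS is JSON, a list of rows, each an object of numbers: "ax", "ay", "az": the turn, a rotation vector about the tool's x, y, z in degrees; "tx", "ty", "tz": the shift along the tool's x, y, z in m; "fingers": the finger opening in m, from 0 to 0.0876. A call has 1 to 5 rows; each row is the pose to reach, as a shift and turn from the pose commanded when the call began, along the tool's axes at that moment; what a row does not reach only later rows make up. A row lasts 1/10 s, in which the tool goes at most 50 mm and 8.59 degrees, less where a joint would pass 70% of its speed; a pose out of reach is approached as far as the arm can. A call with a gripper value outside its range is refused whole. The fingers move at their own pace and stop on an object; FORCE is the grip in N (left out, the last holds). Time passes only in rows, so rows that repeat a pose let the fingers close. It gives the time, the measured TCP pose, the force and the opening at its end, in the units of the state.
- r.get_state(): the state, without advancing time (a new reading comes with each control period).
- viewer.capture(name): name is "side" or "top"; returns a dict with "pixels" (384x512x3 uint8, blue, green, red), "depth" (384x512 float32, m along the optical axis (not along the pixel's ray), 0 where there is no reading), "fx", "fy", "cx", "cy" (pixels), "rvec" (rotation vector, rad) and "tvec" (3), from world to camera coordinates, as OpenCV has them. Camera axes: x right, y down, z forward; pixel columns grow to the right and rows downward; lengths in m; the calibration is good to about 2 mm. A picture is of the moment at which its call begins.
- order.close_job(): hands the job in, once; it reports no verdict.
The state is a dict: "time_s": time; "joints": joint angles; "qd": joint speeds; "joint_torque": joint torques, N m; "tcp_pos": TCP position; "eef_rot": TCP orientation; "contact_force": force on the tool from outside, world axes, zero at the start; "moment": the same for the moment, N m; "gripper_width": finger opening in m.
Only numpy, scipy, OpenCV 4.12 (cv2) and the standard library are available. Lean on these libraries where they do the work, as an engineer would, in place of code of your own. Each camera call takes 0.05 s, during which the arm holds its last target.

## Working session

There is one attempt and no reset: what is moved stays moved. The work goes in short steps, Python scripts to look and compute and a shell command to move; the robot and the scene stay as the last step left them, time stands still between calls to the robot, and variables do not carry over. Pictures are saved under pics/ and viewed, and the job is handed in when it is done.

```bash
mkdir -p pics
cat > h.py <<'E'
import numpy as np,cv2
from plant import r,viewer,order
def cap(n,f=None):
    d=viewer.capture(n)
    if f: cv2.imwrite('pics/'+f,d['pixels'])
    np.savez('last_'+n+'.npz',**d)
    return d
def load(n): return dict(np.load('last_'+n+'.npz'))
def cam(d):
    R,_=cv2.Rodrigues(np.array(d['rvec'],float)); return R,np.array(d['tvec'],float).ravel()
def ray(d,u,v,z):
    R,t=cam(d); c=-R.T@t
    w=R.T@np.array([(u-d['cx'])/d['fx'],(v-d['cy'])/d['fy'],1.])
    return c+w*(z-c[2])/w[2]
def dep(d,u,v):
    R,t=cam(d);Z=d['depth'][int(v),int(u)]
    return R.T@(np.array([(u-d['cx'])/d['fx']*Z,(v-d['cy'])/d['fy']*Z,Z])-t)
def cloud(d):
    R,t=cam(d);Z=d['depth'].astype(float);v,u=np.indices(Z.shape)
    P=np.stack([(u-d['cx'])/d['fx']*Z,(v-d['cy'])/d['fy']*Z,Z],-1)
    return (P-t)@R
E
python3 - <<'E'
from h import *
print(r.get_state(), r.hold_point_z)
for n in('top','side'):
    d=cap(n,n+'0.png'); R,t=cam(d); print(n,-R.T@t,d['fx'],R)
E
```

```text
{'time_s': 0.0, 'joints': array([ 8.50896944e+01,  2.05909628e+01,  6.34502383e-01, -2.05249754e-02,
       -7.01351141e+01, -1.65085828e+01]), 'qd': array([-0.07771699,  0.02038548,  0.08030124, -0.07498895,  0.06862816,
       -0.05052292]), 'joint_torque': array([-2.74924656e-03, -5.82707191e+01,  2.93053919e+01,  6.99676126e+00,
        7.12816996e-03, -1.78567143e-04]), 'tcp_pos': array([0.24632532, 0.62793339, 0.22563227]), 'eef_rot': array([  94.6118975 ,   89.90641411, -106.81398083]), 'contact_force': array([ 0.32169871,  0.42721368, -0.71989707]), 'moment': array([-0.02001704, -0.07607908,  0.06173895]), 'gripper_width': 0.08771555538303698} 0.0188
top [0.3644057  0.04386593 1.20385919] 358.51295733343983 [[ 0.00782874 -0.9995793   0.02792718]
 [-0.98831962 -0.01198512 -0.15192326]
 [ 0.15219405 -0.02641162 -0.98799767]]
side [ 0.35848005 -0.88437612  0.87890523] 367.5363838954113 [[ 0.98376519 -0.17941572  0.00400555]
 [-0.11017728 -0.62143715 -0.77567831]
 [ 0.14165808  0.762644   -0.63111577]]
```

View pics/top0.png

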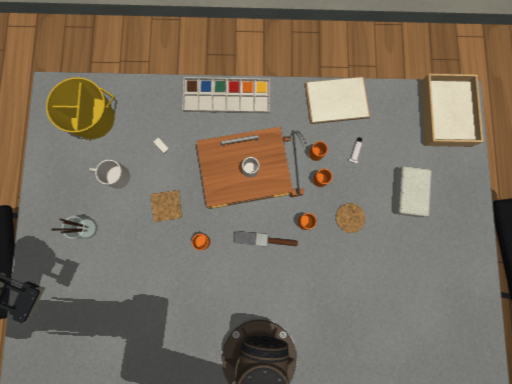

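View pics/side0.png

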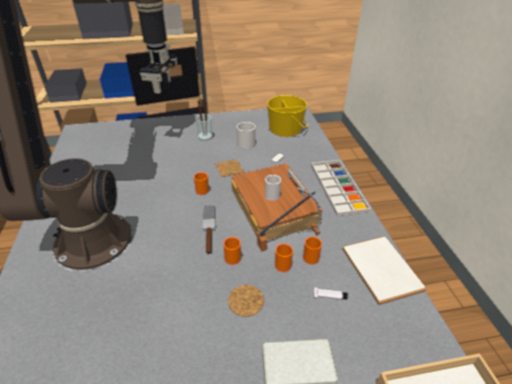

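The white pot on the board is at top (250,166), side (273,187). The orange look-alikes are at top (318,150), (322,177), (307,220) and (201,241); all four stand on the table, so they don't fit. The round coaster is at top (350,217), the square mat at (166,205), the bar handle at (240,139) and the pointer at (296,165). I'll measure these and confirm them in a crop.

Run:
```python
from h import *
d=load('top');im=d['pixels'];P=cloud(d)
cr=im[115:245,150:380];cv2.imwrite('pics/crop_top.png',cv2.resize(cr,None,fx=3.4,fy=3.4,interpolation=cv2.INTER_CUBIC))
s=load('side');cv2.imwrite('pics/crop_side.png',cv2.resize(s['pixels'][145:260,215:345],None,fx=5,fy=5,interpolation=cv2.INTER_CUBIC))
hsv=cv2.cvtColor(im,cv2.COLOR_BGR2HSV)
# pot: cloud points high near it
m=(P[...,2]>0.12)&(d['depth']>0)
m[:, :200]=0;m[:,300:]=0;m[:140]=0;m[200:]=0
v,u=np.nonzero(m);print('pot top pts',len(u),(u.min()+u.max())/2,(v.min()+v.max())/2,P[m].min(0),P[m].max(0),(P[m].min(0)+P[m].max(0))/2)
# coaster, mat
for nm,(a,b,c,e) in dict(coaster=(195,240,330,370),mat=(185,225,145,190)).items():
    mm=np.zeros(im.shape[:2],np.uint8);mm[a:b,c:e]=((hsv[a:b,c:e,1]>70)).astype(np.uint8)
    M=cv2.moments(mm,True);u,v=M['m10']/M['m00'],M['m01']/M['m00'];print(nm,u,v,M['m00'],ray(d,u,v,.005))
hs=cv2.cvtColor(s['pixels'],cv2.COLOR_BGR2HSV)
mm=np.zeros(hs.shape[:2],np.uint8);mm[280:320,222:270]=hs[280:320,222:270,1]>70
M=cv2.moments(mm,True);u,v=M['m10']/M['m00'],M['m01']/M['m00'];print('coaster side',u,v,ray(s,u,v,.005))
# board wood mask
mm=((hsv[...,1]>90)&(abs(P[...,2]-.072)<.012)).astype(np.uint8);mm[:120]=0;mm[215:]=0;mm[:,:190]=0;mm[:,292:]=0
mm=cv2.morphologyEx(mm,cv2.MORPH_OPEN,np.ones((3,3)))
mm=cv2.morphologyEx(mm,cv2.MORPH_CLOSE,np.ones((13,13)))
c=max(cv2.findContours(mm,0,2)[0],key=cv2.contourArea)
w=np.array([ray(d,p[0][0],p[0][1],.072)[:2] for p in c],np.float32)
print('board',cv2.minAreaRect(w),cv2.boxPoints(cv2.minAreaRect(w)))
```

```text
pot top pts 155 269.0 157.0 [ 0.56538649 -0.10846653  0.12083846] [0.66512844 0.0582464  0.16460919] [ 0.61525746 -0.02511006  0.14272382]
coaster 350.18075801749274 217.50728862973762 686.0 [ 0.44394478 -0.30608637  0.005     ]
mat 165.7862407862408 205.55282555282557 814.0 [0.47776718 0.31181906 0.005     ]
coaster side 245.5763274336283 300.1803097345133 [ 0.44674907 -0.30518911  0.005     ]
board ((0.5995800495147705, 0.053498171269893646), (0.22603294253349304, 0.2787511348724365), 10.735031127929688) [[ 0.46258038  0.16938326]
 [ 0.5145026  -0.10448948]
 [ 0.7365797  -0.06238692]
 [ 0.6846575   0.21148582]]
```

Run:
```python
from h import *
for n in ('top','side'):
    d=load(n);P=cloud(d)
    # steel pointer / handle: dump high points near easel
    m=(d['depth']>0)&(P[...,2]>.085)&(P[...,0]>.4)&(P[...,0]<.85)&(P[...,1]>-.2)&(P[...,1]<.3)
    k,l,st,ce=cv2.connectedComponentsWithStats(m.astype(np.uint8))
    for i in range(1,k):
        if st[i,4]>3: q=P[l==i];print(n,ce[i].round(),st[i,4],q.min(0).round(3),q.max(0).round(3),q.mean(0).round(3))
```

```text
top [296. 150.] 167 [ 0.543 -0.123  0.086] [ 0.71  -0.089  0.225] [ 0.635 -0.105  0.15 ]
top [239. 139.] 126 [0.667 0.012 0.085] [0.697 0.127 0.112] [0.681 0.069 0.104]
top [250. 166.] 168 [0.565 0.01  0.085] [0.616 0.059 0.146] [0.59  0.035 0.123]
side [297. 200.] 345 [ 0.548 -0.123  0.085] [0.717 0.13  0.224] [ 0.651 -0.061  0.132]
side [273. 186.] 330 [0.57  0.007 0.085] [0.619 0.064 0.146] [0.594 0.029 0.12 ]
```

View pics/crop_top.png

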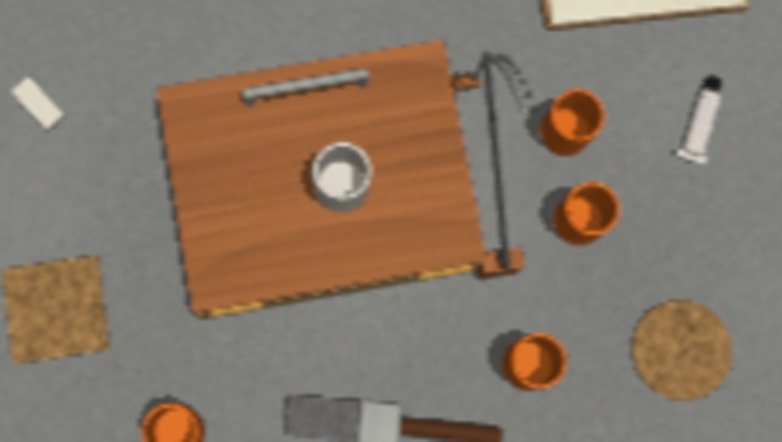

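View pics/crop_side.png

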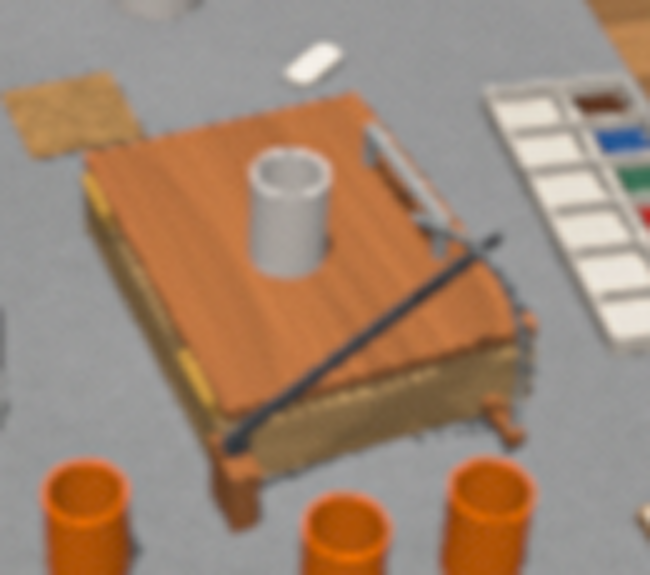

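The crops confirm it. The white cylinder stands on the board with the bar handle behind it, and the dark pointer slants up beside the board. The right-hand cork is round and the left-hand one is square. Next I'll get the pointer angle and the first moves.

```bash
cat >> h.py <<'E'
from scipy.spatial.transform import Rotation as Ro
YAW=np.deg2rad(10.7); EX=np.array([np.cos(YAW),np.sin(YAW),0]);EY=np.array([-EX[1],EX[0],0]);EZ=np.array([0,0,1.])
HINGE=np.array([.494,.0336,.060])
def toolR(theta=0,s=1):
    ax=np.cos(theta)*EX+np.sin(theta)*EZ   # board x
    n=-np.sin(theta)*EX+np.cos(theta)*EZ
    X=-n;Y=s*ax;return Ro.from_matrix(np.stack([X,Y,np.cross(X,Y)],1))
def delta(tgt,Rt,st=None):
    st=st or r.get_state(); R0=Ro.from_euler('xyz',st['eef_rot'],degrees=True)
    print('t',np.round(st['time_s'],2),'pos',st['tcp_pos'].round(4),'w',round(st['gripper_width'],4),'F',st['contact_force'].round(1))
    print('shift',R0.inv().apply(np.array(tgt)-st['tcp_pos']).round(4),'turn',(R0.inv()*Rt).as_rotvec(degrees=True).round(2))
E
python3 - <<'E'
from h import *
for n in('top','side'):
    d=load(n);P=cloud(d);Q=P-HINGE;X=Q@EX;Y=Q@EY;Z=Q@EZ
    g=d['pixels'].max(-1)
    m=(d['depth']>0)&(abs(Y+.158)<.012)&(X>.03)&(X<.2)&(Z>.015)&(g<110)
    x,z=X[m],Z[m];a=np.arctan2(z,x)
    k=abs(a-np.median(a))<.1
    print(n,m.sum(),np.median(a),np.polyfit(x[k],z[k],1),Y[m][k].mean())
    v,u=np.nonzero(m);print(u.min(),u.max(),v.min(),v.max(), np.hypot(x[k],z[k]).max())
st=r.get_state();R0=Ro.from_euler('xyz',st['eef_rot'],degrees=True);print(R0.as_matrix().round(3))
for s in(1,-1): delta([.592,.034,.3],toolR(0,s),st)
E
```

```text
top 116 0.6416282170346516 [0.65430495 0.00909852] -0.157582376749246
291 300 130 181 0.20590387870894591
side 122 0.621705265245248 [0.65682412 0.00581645] -0.15798948415836256
270 314 192 227 0.20730357534182497
[[-0.    -0.365 -0.931]
 [-0.001 -0.931  0.365]
 [-1.     0.001 -0.   ]]
t 0.1 pos [0.2464 0.628  0.2257] w 0.0878 F [ 0.3 -0.2  0.8]
shift [-0.0736  0.4268 -0.5388] turn [-1.2213e+02  9.0000e-02 -6.0000e-02]
t 0.1 pos [0.2464 0.628  0.2257] w 0.0878 F [ 0.3 -0.2  0.8]
shift [-0.0736  0.4268 -0.5388] turn [ 5.787e+01 -5.000e-02 -7.000e-02]
```

The pointer is at about 0.58–0.59 rad. I'll lift first, then swing over.

```bash
python3 -m creep '[{"tx":-0.05,"fingers":0.0876},{"tx":-0.08,"fingers":0.0876},{"tx":-0.08,"ty":0.03,"tz":-0.038,"ax":8,"fingers":0.0876},{"tx":-0.08,"ty":0.06,"tz":-0.076,"ax":16,"fingers":0.0876},{"tx":-0.08,"ty":0.09,"tz":-0.114,"ax":24,"fingers":0.0876}]' 25; python3 -c "
from h import *
delta([.592,.034,.3],toolR(0,-1))"
```

```text
t 0.1 pos [0.2464 0.628  0.2257] w 0.0878 F [ 0.3 -0.2  0.8]
shift [-0.0736  0.4268 -0.5388] turn [ 5.787e+01 -5.000e-02 -7.000e-02]invalid input
```

```bash
python3 -m creep '[{"ax":0,"ay":0,"az":0,"tx":-0.05,"ty":0,"tz":0,"fingers":0.087},{"ax":0,"ay":0,"az":0,"tx":-0.08,"ty":0,"tz":0,"fingers":0.087},{"ax":8,"ay":0,"az":0,"tx":-0.08,"ty":0.03,"tz":-0.038,"fingers":0.087},{"ax":16,"ay":0,"az":0,"tx":-0.08,"ty":0.06,"tz":-0.076,"fingers":0.087},{"ax":24,"ay":0,"az":0,"tx":-0.08,"ty":0.09,"tz":-0.114,"fingers":0.087}]' 25; python3 -c "
from h import *
delta([.592,.034,.3],toolR(0,-1))"
```

```text
time_s: 0.6
tcp_pos: [0.32, 0.5015, 0.3061]
eef_rot: [104.3, 90.0, -121.4]
contact_force: [1.0, 0.1, 0.8]
gripper_width: 0.0867
t 0.6 pos [0.32   0.5015 0.3061] w 0.0867 F [1.  0.1 0.8]
shift [ 0.0063  0.1319 -0.5245] turn [ 3.361e+01 -2.000e-02 -3.000e-02]
```

```bash
python3 -m creep '[{"ax":7,"ay":0,"az":0,"tx":0,"ty":0.011,"tz":-0.045,"fingers":0.087},{"ax":14,"ay":0,"az":0,"tx":0,"ty":0.022,"tz":-0.09,"fingers":0.087},{"ax":21,"ay":0,"az":0,"tx":0,"ty":0.034,"tz":-0.135,"fingers":0.087},{"ax":28,"ay":0,"az":0,"tx":0,"ty":0.045,"tz":-0.18,"fingers":0.087},{"ax":33.6,"ay":0,"az":0,"tx":0,"ty":0.057,"tz":-0.225,"fingers":0.087}]'; python3 -c "
from h import *
delta([.592,.034,.3],toolR(0,-1))"
```

```text
time_s: 1.1
tcp_pos: [0.4375, 0.3008, 0.3064]
eef_rot: [93.2, 90.0, -166.1]
contact_force: [0.8, 0.2, 1.0]
gripper_width: 0.0868
t 1.1 pos [0.4375 0.3008 0.3064] w 0.0868 F [0.8 0.2 1. ]
shift [ 0.0064 -0.1022 -0.2909] turn [ 0.02 -0.   -0.01]
```

```bash
python3 -m creep '[{"ax":0,"ay":0,"az":0,"tx":0,"ty":-0.015,"tz":-0.044,"fingers":0.087},{"ax":0,"ay":0,"az":0,"tx":0,"ty":-0.03,"tz":-0.088,"fingers":0.087},{"ax":0,"ay":0,"az":0,"tx":0,"ty":-0.045,"tz":-0.132,"fingers":0.087},{"ax":0,"ay":0,"az":0,"tx":0,"ty":-0.06,"tz":-0.176,"fingers":0.087},{"ax":0,"ay":0,"az":0,"tx":0,"ty":-0.075,"tz":-0.22,"fingers":0.087}]'; python3 -m creep '[{"ax":0,"ay":0,"az":0,"tx":0,"ty":-0.014,"tz":-0.036,"fingers":0.087},{"ax":0,"ay":0,"az":0,"tx":0,"ty":-0.027,"tz":-0.071,"fingers":0.087},{"ax":0,"ay":0,"az":0,"tx":0,"ty":-0.027,"tz":-0.071,"fingers":0.087}]'; python3 -c "
from h import *
delta([.592,.034,.098],toolR(0,-1))
cap('top','top1.png');d=cap('side','side1.png')
cv2.imwrite('pics/side1c.png',cv2.resize(d['pixels'][100:250,200:350],None,fx=4,fy=4))"
```

```text
time_s: 1.6
tcp_pos: [0.5531, 0.0992, 0.3064]
eef_rot: [56.8, 90.0, 157.8]
contact_force: [0.7, 1.1, 0.8]
gripper_width: 0.0869
time_s: 1.9
tcp_pos: [0.5938, 0.033, 0.3054]
eef_rot: [113.4, 89.9, -145.9]
contact_force: [-0.1, -0.9, -0.0]
gripper_width: 0.0869
t 1.9 pos [0.5938 0.033  0.3054] w 0.0869 F [-0.1 -0.9 -0. ]
shift [0.2074 0.0012 0.0015] turn [ 0.06 -0.05 -0.11]
```

View pics/side1c.png

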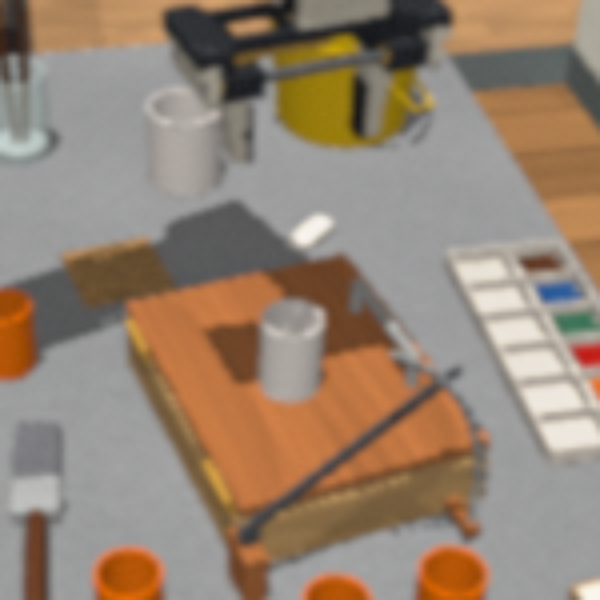

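The open jaws are above the pot, lined up with the board's x axis; the pot is at crop (292,350). Descending in two steps and looking before closing.

```bash
python3 -m creep '[{"ax":0,"ay":0,"az":0,"tx":0.04,"ty":0.001,"tz":0.001,"fingers":0.087},{"ax":0,"ay":0,"az":0,"tx":0.08,"ty":0.001,"tz":0.001,"fingers":0.087},{"ax":0,"ay":0,"az":0,"tx":0.11,"ty":0.001,"tz":0.001,"fingers":0.087},{"ax":0,"ay":0,"az":0,"tx":0.135,"ty":0.001,"tz":0.001,"fingers":0.087},{"ax":0,"ay":0,"az":0,"tx":0.135,"ty":0.001,"tz":0.001,"fingers":0.087}]'; python3 -c "
from h import *
delta([.592,.034,.098],toolR(0,-1))
d=cap('top','top2.png')
cv2.imwrite('pics/top2c.png',cv2.resize(d['pixels'][110:230,180:330],None,fx=4,fy=4))
d=cap('side','side2.png')
cv2.imwrite('pics/side2c.png',cv2.resize(d['pixels'][100:250,200:350],None,fx=4,fy=4))"
```

```text
time_s: 2.5
tcp_pos: [0.5887, 0.0378, 0.1681]
eef_rot: [91.3, 89.6, -167.6]
contact_force: [-0.8, -0.2, -0.1]
gripper_width: 0.0873
t 2.5 pos [0.5887 0.0378 0.1681] w 0.0873 F [-0.8 -0.2 -0.1]
shift [ 0.0701 -0.003  -0.0044] turn [ 0.34 -0.01 -0.37]
```

View pics/side2c.png

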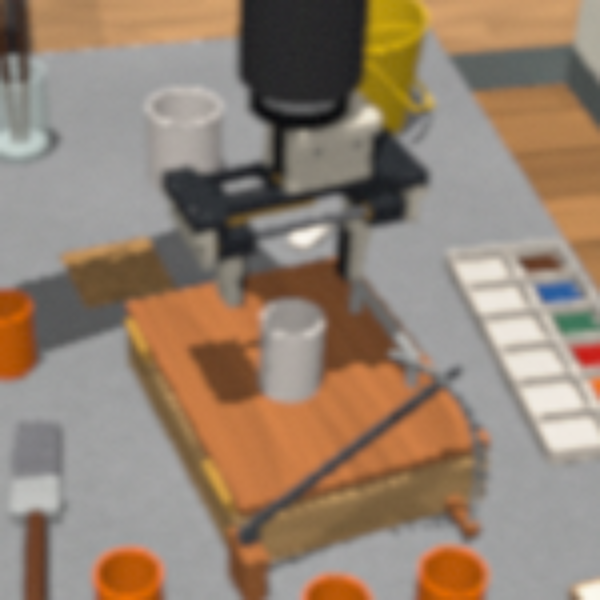

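```bash
python3 -m creep '[{"ax":0.3,"ay":0,"az":-0.4,"tx":0.0,"ty":-0.003,"tz":-0.004,"fingers":0.087},{"ax":0.3,"ay":0,"az":-0.4,"tx":0.03,"ty":-0.003,"tz":-0.004,"fingers":0.087},{"ax":0.3,"ay":0,"az":-0.4,"tx":0.055,"ty":-0.003,"tz":-0.004,"fingers":0.087},{"ax":0.3,"ay":0,"az":-0.4,"tx":0.07,"ty":-0.003,"tz":-0.004,"fingers":0.087},{"ax":0.3,"ay":0,"az":-0.4,"tx":0.07,"ty":-0.003,"tz":-0.004,"fingers":0.087}]'; python3 -c "
from h import *
delta([.592,.034,.098],toolR(0,-1))
d=cap('side','side3.png')
cv2.imwrite('pics/side3c.png',cv2.resize(d['pixels'][100:250,200:350],None,fx=4,fy=4))"
```

```text
time_s: 3.1
tcp_pos: [0.5948, 0.0337, 0.101]
eef_rot: [-90.5, 89.7, 10.1]
contact_force: [0.3, 0.2, 0.2]
gripper_width: 0.0872
t 3.1 pos [0.5948 0.0337 0.101 ] w 0.0872 F [0.3 0.2 0.2]
shift [0.003  0.0027 0.0008] turn [-0.04 -0.    0.33]
```

View pics/side3c.png

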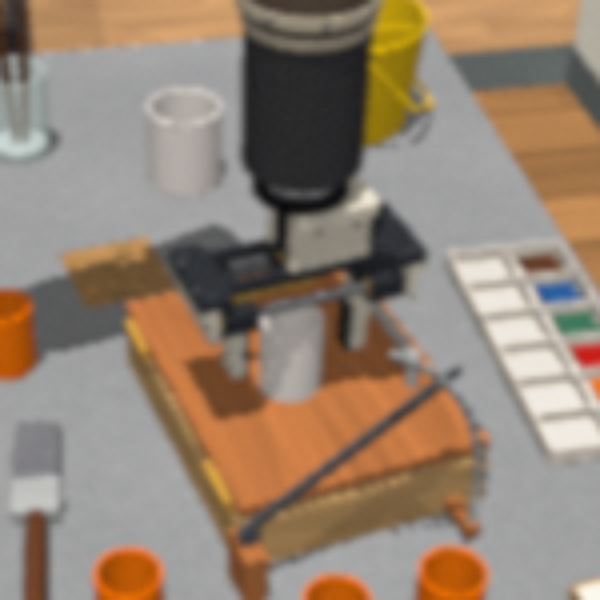

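The fingers stand on either side of the pot, so I'm closing with 25 N.

```bash
python3 -m creep '[{"ax":0,"ay":0,"az":0,"tx":0.001,"ty":0,"tz":0,"fingers":0.06},{"ax":0,"ay":0,"az":0,"tx":0.001,"ty":0,"tz":0,"fingers":0.055},{"ax":0,"ay":0,"az":0,"tx":0.001,"ty":0,"tz":0,"fingers":0.05},{"ax":0,"ay":0,"az":0,"tx":0.001,"ty":0,"tz":0,"fingers":0.045},{"ax":0,"ay":0,"az":0,"tx":0.001,"ty":0,"tz":0,"fingers":0.04}]' 25;python3 -m creep '[{"ax":0,"ay":0,"az":0,"tx":0,"ty":0,"tz":0,"fingers":0.04},{"ax":0,"ay":0,"az":0,"tx":0,"ty":0,"tz":0,"fingers":0.04},{"ax":0,"ay":0,"az":0,"tx":0,"ty":0,"tz":0,"fingers":0.04},{"ax":0,"ay":0,"az":0,"tx":0,"ty":0,"tz":0,"fingers":0.04},{"ax":0,"ay":0,"az":0,"tx":0,"ty":0,"tz":0,"fingers":0.04}]' 25
```

```text
time_s: 3.65
tcp_pos: [0.5952, 0.0339, 0.1009]
eef_rot: [-89.7, 89.6, 11.0]
contact_force: [-0.8, 0.0, 4.1]
gripper_width: 0.0527
time_s: 4.15
tcp_pos: [0.5952, 0.0339, 0.1009]
eef_rot: [-90.6, 89.6, 10.1]
contact_force: [-2.9, 1.0, 5.8]
gripper_width: 0.0525
```

```bash
python3 -m creep '[{"ax":0,"ay":0,"az":0,"tx":-0.01,"ty":0,"tz":0,"fingers":0.04},{"ax":0,"ay":0,"az":0,"tx":-0.03,"ty":0,"tz":0,"fingers":0.04},{"ax":0,"ay":0,"az":0,"tx":-0.06,"ty":0,"tz":0,"fingers":0.04},{"ax":0,"ay":0,"az":0,"tx":-0.09,"ty":0,"tz":0,"fingers":0.04},{"ax":0,"ay":0,"az":0,"tx":-0.12,"ty":0,"tz":0,"fingers":0.04}]';python3 -m creep '[{"ax":0,"ay":0,"az":0,"tx":-0.03,"ty":0,"tz":0,"fingers":0.04},{"ax":0,"ay":0,"az":0,"tx":-0.06,"ty":0,"tz":0,"fingers":0.04},{"ax":0,"ay":0,"az":0,"tx":-0.08,"ty":0,"tz":0,"fingers":0.04},{"ax":0,"ay":0,"az":0,"tx":-0.09,"ty":0,"tz":0,"fingers":0.04},{"ax":0,"ay":0,"az":0,"tx":-0.09,"ty":0,"tz":0,"fingers":0.04}]'
python3 -c "
from h import *
delta([.445,-.306,.3],toolR(0,-1))
d=cap('side','side4.png')
cv2.imwrite('pics/side4c.png',cv2.resize(d['pixels'][60:250,200:350],None,fx=3,fy=3))"
```

```text
time_s: 4.65
tcp_pos: [0.5943, 0.0337, 0.222]
eef_rot: [-89.2, 89.6, 11.4]
contact_force: [1.1, -0.2, -1.0]
gripper_width: 0.0523
time_s: 5.15
tcp_pos: [0.5942, 0.0338, 0.3119]
eef_rot: [-87.3, 89.5, 13.4]
contact_force: [-0.6, 0.8, -1.5]
gripper_width: 0.0525
t 5.15 pos [0.5942 0.0338 0.3119] w 0.0525 F [-0.6  0.8 -1.5]
shift [ 0.0098  0.2097 -0.3062] turn [-0.02  0.02  0.54]
```

View pics/side4c.png

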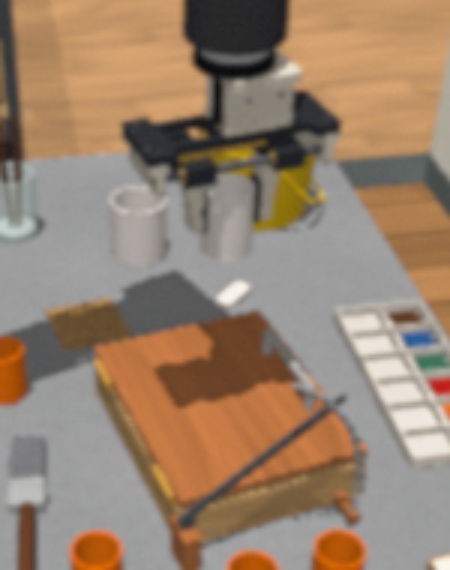

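The pot is held upright and its underside is above the pointer tip. Carrying it to the coaster.

```bash
python3 -m creep '[{"ax":0,"ay":0,"az":0.5,"tx":0,"ty":0.015,"tz":-0.022,"fingers":0.04},{"ax":0,"ay":0,"az":0.5,"tx":0,"ty":0.036,"tz":-0.053,"fingers":0.04},{"ax":0,"ay":0,"az":0.5,"tx":0,"ty":0.058,"tz":-0.085,"fingers":0.04},{"ax":0,"ay":0,"az":0.5,"tx":0,"ty":0.08,"tz":-0.117,"fingers":0.04},{"ax":0,"ay":0,"az":0.5,"tx":0,"ty":0.102,"tz":-0.15,"fingers":0.04}]';python3 -m creep '[{"ax":0,"ay":0,"az":0,"tx":0,"ty":0.022,"tz":-0.032,"fingers":0.04},{"ax":0,"ay":0,"az":0,"tx":0,"ty":0.044,"tz":-0.064,"fingers":0.04},{"ax":0,"ay":0,"az":0,"tx":0,"ty":0.066,"tz":-0.096,"fingers":0.04},{"ax":0,"ay":0,"az":0,"tx":0,"ty":0.088,"tz":-0.128,"fingers":0.04},{"ax":0,"ay":0,"az":0,"tx":0,"ty":0.107,"tz":-0.156,"fingers":0.04}]'
python3 -c "
from h import *
delta([.445,-.306,.034],toolR(0,-1))"
```

```text
time_s: 5.7
tcp_pos: [0.5199, -0.1337, 0.308]
eef_rot: [80.8, 89.7, -178.5]
contact_force: [-0.0, -0.4, -1.7]
gripper_width: 0.0523
time_s: 6.2
tcp_pos: [0.4435, -0.307, 0.3083]
eef_rot: [68.9, 89.8, 169.5]
contact_force: [0.5, -0.3, -0.2]
gripper_width: 0.0525
t 6.2 pos [ 0.4435 -0.307   0.3083] w 0.0525 F [ 0.5 -0.3 -0.2]
shift [ 0.2743 -0.0027  0.0003] turn [-0.04  0.09 -0.23]
```

```bash
python3 -m creep '[{"ax":0,"ay":0,"az":0,"tx":0.03,"ty":-0.002,"tz":0,"fingers":0.04},{"ax":0,"ay":0,"az":0,"tx":0.07,"ty":-0.002,"tz":0,"fingers":0.04},{"ax":0,"ay":0,"az":0,"tx":0.11,"ty":-0.002,"tz":0,"fingers":0.04},{"ax":0,"ay":0,"az":0,"tx":0.15,"ty":-0.002,"tz":0,"fingers":0.04},{"ax":0,"ay":0,"az":0,"tx":0.18,"ty":-0.002,"tz":0,"fingers":0.04}]';python3 -m creep '[{"ax":0,"ay":0,"az":0,"tx":0.025,"ty":0,"tz":0,"fingers":0.04},{"ax":0,"ay":0,"az":0,"tx":0.045,"ty":0,"tz":0,"fingers":0.04},{"ax":0,"ay":0,"az":0,"tx":0.06,"ty":0,"tz":0,"fingers":0.04},{"ax":0,"ay":0,"az":0,"tx":0.06,"ty":0,"tz":0,"fingers":0.04}]'
python3 -c "
from h import *
delta([.445,-.306,.034],toolR(0,-1))
d=cap('side','side5.png')
cv2.imwrite('pics/side5c.png',cv2.resize(d['pixels'][170:340,170:330],None,fx=3.5,fy=3.5))
d=cap('top','top5.png')
cv2.imwrite('pics/top5c.png',cv2.resize(d['pixels'][150:270,280:420],None,fx=4,fy=4))"
```

```text
time_s: 6.7
tcp_pos: [0.4444, -0.3047, 0.126]
eef_rot: [65.1, 89.6, 165.7]
contact_force: [0.2, -0.4, -1.4]
gripper_width: 0.0522
time_s: 7.1
tcp_pos: [0.4439, -0.3046, 0.0665]
eef_rot: [66.2, 89.5, 166.8]
contact_force: [-0.2, 0.3, -1.4]
gripper_width: 0.0526
t 7.1 pos [ 0.4439 -0.3046  0.0665] w 0.0526 F [-0.2  0.3 -1.4]
shift [ 0.0325 -0.0011 -0.0017] turn [-0.06  0.2  -0.44]
```

View pics/side5c.png

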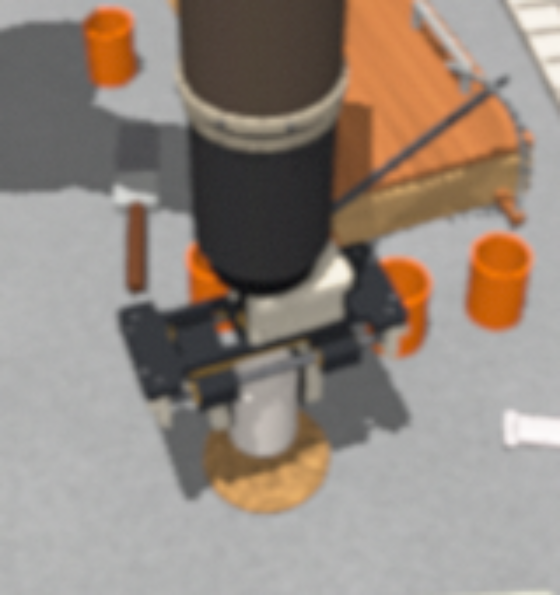

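View pics/top5c.png

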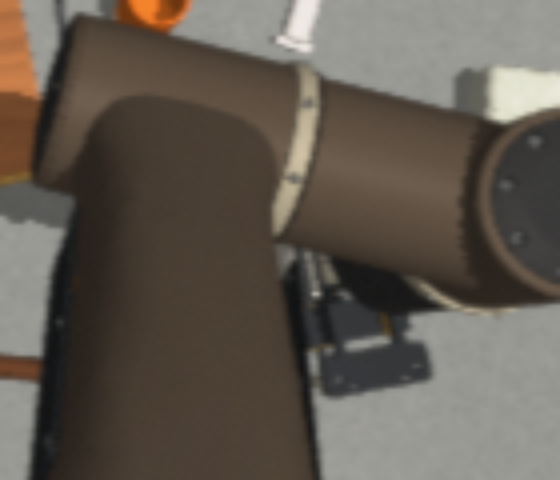

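```bash
python3 -m creep '[{"ax":0,"ay":0.2,"az":-0.4,"tx":0.008,"ty":-0.001,"tz":-0.002,"fingers":0.04},{"ax":0,"ay":0.2,"az":-0.4,"tx":0.014,"ty":-0.001,"tz":-0.002,"fingers":0.04},{"ax":0,"ay":0.2,"az":-0.4,"tx":0.02,"ty":-0.001,"tz":-0.002,"fingers":0.04},{"ax":0,"ay":0.2,"az":-0.4,"tx":0.024,"ty":-0.001,"tz":-0.002,"fingers":0.04},{"ax":0,"ay":0.2,"az":-0.4,"tx":0.026,"ty":-0.001,"tz":-0.002,"fingers":0.04}]'
python3 -c "
from h import *
delta([.445,-.306,.034],toolR(0,-1))
d=cap('side','side6.png')
cv2.imwrite('pics/side6c.png',cv2.resize(d['pixels'][240:330,190:310],None,fx=5,fy=5,interpolation=cv2.INTER_CUBIC))"
```

```text
time_s: 7.7
tcp_pos: [0.4478, -0.3072, 0.0436]
eef_rot: [-124.0, 89.7, -23.4]
contact_force: [0.8, -0.7, -1.0]
gripper_width: 0.0521
t 7.7 pos [ 0.4478 -0.3072  0.0436] w 0.0521 F [ 0.8 -0.7 -1. ]
shift [0.0095 0.0025 0.0018] turn [-0.02 -0.18  0.27]
```

View pics/side6c.png

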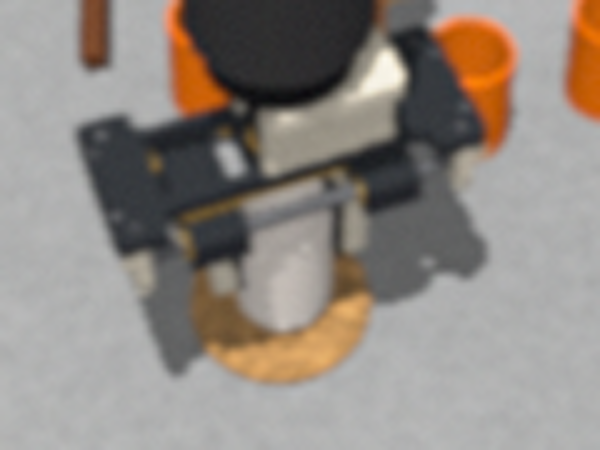

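The pot is centred over the coaster, its foot at crop (285,320). Lowering in small steps and watching the force.

```bash
python3 -m creep '[{"ax":0,"ay":0,"az":0,"tx":0.002,"ty":0.001,"tz":0.001,"fingers":0.04},{"ax":0,"ay":0,"az":0,"tx":0.004,"ty":0.001,"tz":0.001,"fingers":0.04},{"ax":0,"ay":0,"az":0,"tx":0.006,"ty":0.001,"tz":0.001,"fingers":0.04},{"ax":0,"ay":0,"az":0,"tx":0.0075,"ty":0.001,"tz":0.001,"fingers":0.04},{"ax":0,"ay":0,"az":0,"tx":0.0075,"ty":0.001,"tz":0.001,"fingers":0.04}]'; python3 -m creep '[{"ax":0,"ay":0,"az":0,"tx":0.0005,"ty":0,"tz":0,"fingers":0.04},{"ax":0,"ay":0,"az":0,"tx":0.001,"ty":0,"tz":0,"fingers":0.04}]'
```

```text
time_s: 8.25
tcp_pos: [0.4468, -0.3065, 0.0363]
eef_rot: [-123.7, 89.7, -23.0]
contact_force: [-0.1, 0.3, -1.0]
gripper_width: 0.0524
time_s: 8.45
tcp_pos: [0.4469, -0.3066, 0.0356]
eef_rot: [-123.4, 89.6, -22.7]
contact_force: [0.3, -0.3, -1.4]
gripper_width: 0.0524
```

```bash
python3 -m creep '[{"ax":0,"ay":0,"az":0,"tx":0.0005,"ty":0,"tz":0,"fingers":0.04},{"ax":0,"ay":0,"az":0,"tx":0.001,"ty":0,"tz":0,"fingers":0.04}]';python3 -m creep '[{"ax":0,"ay":0,"az":0,"tx":0.0003,"ty":0,"tz":0,"fingers":0.04},{"ax":0,"ay":0,"az":0,"tx":0.0006,"ty":0,"tz":0,"fingers":0.04}]'
```

```text
time_s: 8.65
tcp_pos: [0.4469, -0.3066, 0.0345]
eef_rot: [-123.4, 89.6, -22.7]
contact_force: [0.5, -1.5, -0.9]
gripper_width: 0.052
time_s: 8.85
tcp_pos: [0.4469, -0.3066, 0.034]
eef_rot: [-124.2, 89.6, -23.5]
contact_force: [-0.9, -0.5, 1.4]
gripper_width: 0.0524
```

```bash
python3 -m creep '[{"ax":0,"ay":0,"az":0,"tx":0.0003,"ty":0,"tz":0,"fingers":0.04},{"ax":0,"ay":0,"az":0,"tx":0.0003,"ty":0,"tz":0,"fingers":0.04}]'
```

```text
time_s: 9.05
tcp_pos: [0.4469, -0.3067, 0.0339]
eef_rot: [-124.7, 89.6, -24.0]
contact_force: [-0.5, -0.4, 3.3]
gripper_width: 0.0521
```

Contact shows: the force went from −1.0 to +3.3 N. Letting go.

```bash
python3 -m creep '[{"ax":0,"ay":0,"az":0,"tx":0,"ty":0,"tz":0,"fingers":0.055},{"ax":0,"ay":0,"az":0,"tx":0,"ty":0,"tz":0,"fingers":0.06},{"ax":0,"ay":0,"az":0,"tx":0,"ty":0,"tz":0,"fingers":0.07},{"ax":0,"ay":0,"az":0,"tx":0,"ty":0,"tz":0,"fingers":0.08},{"ax":0,"ay":0,"az":0,"tx":0,"ty":0,"tz":0,"fingers":0.086}]';python3 -m creep '[{"ax":0,"ay":0,"az":0,"tx":0,"ty":0,"tz":0,"fingers":0.086},{"ax":0,"ay":0,"az":0,"tx":0,"ty":0,"tz":0,"fingers":0.086},{"ax":0,"ay":0,"az":0,"tx":0,"ty":0,"tz":0,"fingers":0.086}]'; python3 -m creep '[{"ax":0,"ay":0,"az":0,"tx":-0.01,"ty":0,"tz":0,"fingers":0.086},{"ax":0,"ay":0,"az":0,"tx":-0.03,"ty":0,"tz":0,"fingers":0.086},{"ax":0,"ay":0,"az":0,"tx":-0.06,"ty":0,"tz":0,"fingers":0.086},{"ax":0,"ay":0,"az":0,"tx":-0.1,"ty":0,"tz":0,"fingers":0.086},{"ax":0,"ay":0,"az":0,"tx":-0.14,"ty":0,"tz":0,"fingers":0.086}]'
python3 -c "
from h import *
delta([.681,.069,.28],toolR(0,-1))
d=cap('side','side7.png')
cv2.imwrite('pics/side7c.png',cv2.resize(d['pixels'][240:330,190:310],None,fx=5,fy=5,interpolation=cv2.INTER_CUBIC))"
```

```text
time_s: 9.55
tcp_pos: [0.4469, -0.3065, 0.0336]
eef_rot: [-123.5, 89.6, -22.8]
contact_force: [0.5, -0.9, -0.2]
gripper_width: 0.0786
time_s: 9.85
tcp_pos: [0.4469, -0.3066, 0.0336]
eef_rot: [-123.6, 89.6, -22.9]
contact_force: [-0.3, -0.4, 0.4]
gripper_width: 0.0854
time_s: 10.35
tcp_pos: [0.4456, -0.3061, 0.1757]
eef_rot: [-124.9, 89.7, -24.2]
contact_force: [-0.5, -0.3, -0.6]
gripper_width: 0.0859
t 10.35 pos [ 0.4456 -0.3061  0.1757] w 0.0859 F [-0.5 -0.3 -0.6]
shift [-0.104  -0.3014  0.3246] turn [-0.01 -0.2   0.28]
```

View pics/side7c.png

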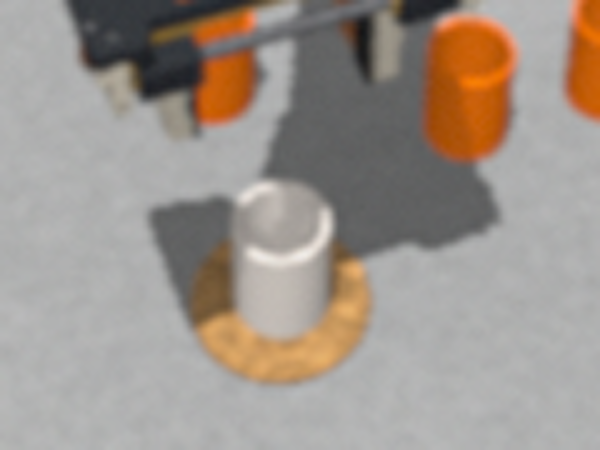

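The pot stands upright in the middle of the coaster, rim at crop (283,222). Now to the handle: up, over, then down.

```bash
python3 -m creep '[{"ax":0,"ay":0,"az":0,"tx":-0.045,"ty":0,"tz":0,"fingers":0.06},{"ax":0,"ay":0,"az":0,"tx":-0.09,"ty":0,"tz":0,"fingers":0.06},{"ax":0,"ay":0,"az":0,"tx":-0.13,"ty":-0.01,"tz":0.01,"fingers":0.06},{"ax":0,"ay":0,"az":0,"tx":-0.13,"ty":-0.04,"tz":0.043,"fingers":0.06},{"ax":0,"ay":0,"az":0,"tx":-0.13,"ty":-0.07,"tz":0.075,"fingers":0.06}]'; python3 -m creep '[{"ax":0,"ay":0,"az":0,"tx":0,"ty":-0.03,"tz":0.032,"fingers":0.06},{"ax":0,"ay":0,"az":0,"tx":0,"ty":-0.06,"tz":0.065,"fingers":0.06},{"ax":0,"ay":0,"az":0,"tx":0,"ty":-0.09,"tz":0.097,"fingers":0.06},{"ax":0,"ay":0,"az":0,"tx":0,"ty":-0.12,"tz":0.13,"fingers":0.06},{"ax":0,"ay":0,"az":0,"tx":0,"ty":-0.15,"tz":0.162,"fingers":0.06}]';python3 -m creep '[{"ax":0,"ay":0,"az":0,"tx":0,"ty":-0.025,"tz":0.027,"fingers":0.06},{"ax":0,"ay":0,"az":0,"tx":0,"ty":-0.05,"tz":0.055,"fingers":0.06},{"ax":0,"ay":0,"az":0,"tx":0,"ty":-0.07,"tz":0.077,"fingers":0.06},{"ax":0,"ay":0,"az":0,"tx":0,"ty":-0.082,"tz":0.088,"fingers":0.06},{"ax":0,"ay":0,"az":0,"tx":0,"ty":-0.082,"tz":0.088,"fingers":0.06}]'
python3 -c "
from h import *
delta([.681,.069,.085],toolR(0,-1))"
```

```text
time_s: 10.9
tcp_pos: [0.5007, -0.2187, 0.3063]
eef_rot: [-115.8, 89.4, -15.2]
contact_force: [0.7, -1.1, -0.8]
gripper_width: 0.0606
time_s: 11.4
tcp_pos: [0.618, -0.0305, 0.3048]
eef_rot: [-119.5, 89.6, -18.8]
contact_force: [0.6, -0.8, -0.5]
gripper_width: 0.06
time_s: 11.9
tcp_pos: [0.6824, 0.071, 0.3034]
eef_rot: [-130.5, 89.7, -29.7]
contact_force: [-0.5, -1.0, -0.7]
gripper_width: 0.0603
t 11.9 pos [0.6824 0.071  0.3034] w 0.0603 F [-0.5 -1.  -0.7]
shift [ 0.2184  0.0027 -0.001 ] turn [ 0.08 -0.21  0.24]
```

```bash
python3 -m creep '[{"ax":0,"ay":0,"az":0,"tx":0.03,"ty":0.003,"tz":-0.001,"fingers":0.06},{"ax":0,"ay":0,"az":0,"tx":0.07,"ty":0.003,"tz":-0.001,"fingers":0.06},{"ax":0,"ay":0,"az":0,"tx":0.11,"ty":0.003,"tz":-0.001,"fingers":0.06},{"ax":0,"ay":0,"az":0,"tx":0.14,"ty":0.003,"tz":-0.001,"fingers":0.06},{"ax":0,"ay":0,"az":0,"tx":0.16,"ty":0.003,"tz":-0.001,"fingers":0.06}]'
python3 -c "
from h import *
delta([.681,.069,.083],toolR(0,-1))
d=cap('side','side8.png')
cv2.imwrite('pics/side8c.png',cv2.resize(d['pixels'][120:250,220:350],None,fx=4.5,fy=4.5))
d=cap('top','top8.png')
cv2.imwrite('pics/top8c.png',cv2.resize(d['pixels'][100:230,170:330],None,fx=4,fy=4))"
```

```text
time_s: 12.4
tcp_pos: [0.6784, 0.0661, 0.142]
eef_rot: [-144.4, 89.7, -43.7]
contact_force: [0.5, 0.0, 0.2]
gripper_width: 0.06
t 12.4 pos [0.6784 0.0661 0.142 ] w 0.06 F [0.5 0.  0.2]
shift [ 0.059  -0.0029  0.0026] turn [-0.08 -0.21  0.15]
```

View pics/side8c.png

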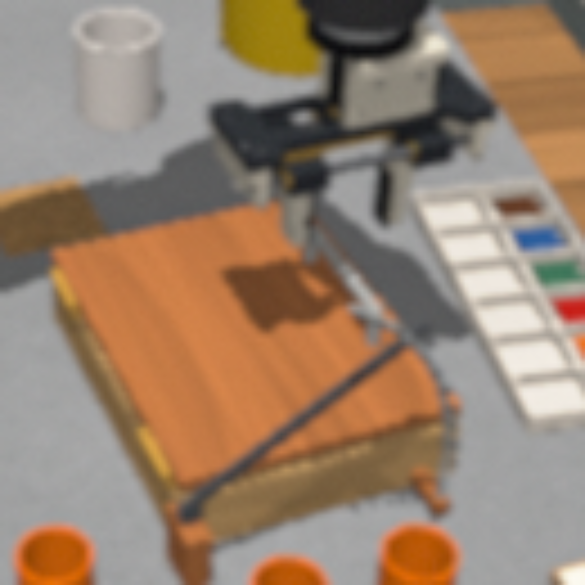

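View pics/top8c.png

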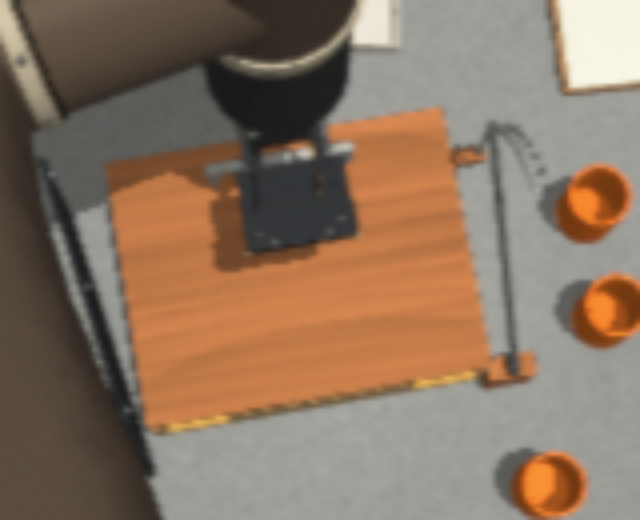

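The bar is between the open jaws, and the gripper sits over the middle of the bar. Going down the rest of the way.

```bash
python3 -m creep '[{"ax":0,"ay":0,"az":0,"tx":0.02,"ty":-0.002,"tz":0.002,"fingers":0.06},{"ax":0,"ay":0,"az":0,"tx":0.04,"ty":-0.002,"tz":0.002,"fingers":0.06},{"ax":0,"ay":0,"az":0,"tx":0.052,"ty":-0.002,"tz":0.002,"fingers":0.06},{"ax":0,"ay":0,"az":0,"tx":0.058,"ty":-0.002,"tz":0.002,"fingers":0.06},{"ax":0,"ay":0,"az":0,"tx":0.058,"ty":-0.002,"tz":0.002,"fingers":0.06}]'
python3 -m creep '[{"ax":0,"ay":0,"az":0,"tx":0,"ty":0,"tz":0,"fingers":0.04},{"ax":0,"ay":0,"az":0,"tx":0,"ty":0,"tz":0,"fingers":0.03},{"ax":0,"ay":0,"az":0,"tx":0,"ty":0,"tz":0,"fingers":0.02},{"ax":0,"ay":0,"az":0,"tx":0,"ty":0,"tz":0,"fingers":0.01},{"ax":0,"ay":0,"az":0,"tx":0,"ty":0,"tz":0,"fingers":0.0}]' 25
python3 -m creep '[{"ax":0,"ay":0,"az":0,"tx":0,"ty":0,"tz":0,"fingers":0.0},{"ax":0,"ay":0,"az":0,"tx":0,"ty":0,"tz":0,"fingers":0.0},{"ax":0,"ay":0,"az":0,"tx":0,"ty":0,"tz":0,"fingers":0.0},{"ax":0,"ay":0,"az":0,"tx":0,"ty":0,"tz":0,"fingers":0.0},{"ax":0,"ay":0,"az":0,"tx":0,"ty":0,"tz":0,"fingers":0.0}]' 25
python3 -c "
from h import *
d=cap('side','side9.png')
cv2.imwrite('pics/side9c.png',cv2.resize(d['pixels'][120:250,220:350],None,fx=4.5,fy=4.5))"
```

```text
time_s: 13.0
tcp_pos: [0.6819, 0.0694, 0.0862]
eef_rot: [-126.6, 89.6, -26.0]
contact_force: [-0.1, -0.1, -0.8]
gripper_width: 0.06
time_s: 13.5
tcp_pos: [0.682, 0.0698, 0.0863]
eef_rot: [-121.5, 89.6, -20.8]
contact_force: [-0.1, 0.4, 0.2]
gripper_width: 0.0253
time_s: 14.0
tcp_pos: [0.6835, 0.0701, 0.0864]
eef_rot: [-113.0, 89.5, -12.3]
contact_force: [5.6, 0.2, -1.6]
gripper_width: 0.0087
```

View pics/side9c.png

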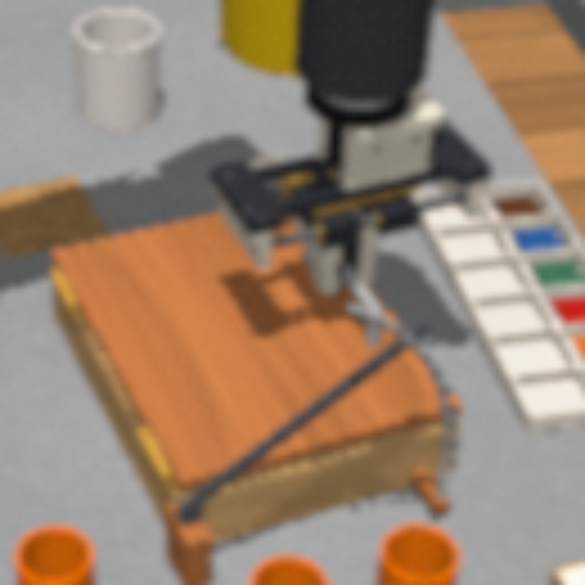

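Closed on the bar at about 9 mm. Next I raise it along the hinge arc, with the tool turning along with the board, 0.2 rad in this call.

```bash
python3 -m creep '[{"ax":0,"ay":0,"az":-2.3,"tx":-0.0076,"ty":0.0012,"tz":0,"fingers":0.0},{"ax":0,"ay":0,"az":-4.6,"tx":-0.0151,"ty":0.0027,"tz":0,"fingers":0.0},{"ax":0,"ay":0,"az":-6.9,"tx":-0.0226,"ty":0.0045,"tz":0,"fingers":0.0},{"ax":0,"ay":0,"az":-9.2,"tx":-0.03,"ty":0.0066,"tz":0,"fingers":0.0},{"ax":0,"ay":0,"az":-11.5,"tx":-0.0372,"ty":0.009,"tz":0,"fingers":0.0}]' 40
python3 -c "
from h import *
p=r.get_state();q=p['tcp_pos']-HINGE;print(q@EX,q@EY,q@EZ,p['joints'].round(1));delta(HINGE+.01,toolR(.2,-1))
d=cap('side','side10.png')
cv2.imwrite('pics/side10c.png',cv2.resize(d['pixels'][120:250,220:350],None,fx=4.5,fy=4.5))"
```

```text
time_s: 14.55
tcp_pos: [0.6743, 0.0684, 0.1243]
eef_rot: [-90.9, 77.9, 9.8]
contact_force: [5.5, -2.7, -0.7]
gripper_width: 0.0088
0.18366765800898055 0.000700204627110135 0.06433621638353064 [ 23.9  18.8 -19.3   4.5 -40.3 -16.3]
t 14.55 pos [0.6743 0.0684 0.1243] w 0.0088 F [ 5.5 -2.7 -0.7]
shift [0.0172 0.1795 0.0075] turn [ 0.05 -0.19  0.6 ]
```

View pics/side10c.png

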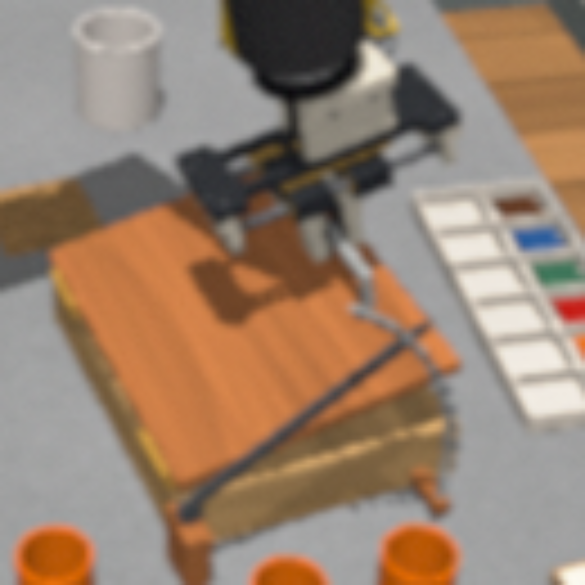

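The board is rising and forces stay below 7 N. Another 0.2 rad, then 0.1 rad, then measure.

```bash
python3 -m creep '[{"ax":0,"ay":0,"az":-2.3,"tx":-0.0076,"ty":0.0012,"tz":0,"fingers":0.0},{"ax":0,"ay":0,"az":-4.6,"tx":-0.0151,"ty":0.0027,"tz":0,"fingers":0.0},{"ax":0,"ay":0,"az":-6.9,"tx":-0.0226,"ty":0.0045,"tz":0,"fingers":0.0},{"ax":0,"ay":0,"az":-9.2,"tx":-0.03,"ty":0.0066,"tz":0,"fingers":0.0},{"ax":0,"ay":0,"az":-11.5,"tx":-0.0372,"ty":0.009,"tz":0,"fingers":0.0}]'
python3 -m creep '[{"ax":0,"ay":0,"az":-2.3,"tx":-0.0076,"ty":0.0012,"tz":0,"fingers":0.0},{"ax":0,"ay":0,"az":-4.6,"tx":-0.0151,"ty":0.0027,"tz":0,"fingers":0.0},{"ax":0,"ay":0,"az":-5.7,"tx":-0.0189,"ty":0.0036,"tz":0,"fingers":0.0},{"ax":0,"ay":0,"az":-5.7,"tx":-0.0189,"ty":0.0036,"tz":0,"fingers":0.0}]'
cat > ang.py <<'E'
from h import *
p=r.get_state();print(p['time_s'],p['contact_force'].round(1),p['gripper_width'],p['joints'].round(1))
R=Ro.from_euler('xyz',p['eef_rot'],degrees=True).as_matrix()
g=p['tcp_pos']-.0188*R[:,0]-HINGE; print('grasp',g@EX,g@EY,g@EZ,'theta_from_grasp',np.arctan2(g@EZ,g@EX)-np.arctan2(.042,.19))
for n in('side','top'):
    d=cap(n,n+'_a%d.png'%(p['time_s']*100));P=cloud(d);Q=P-HINGE;X=Q@EX;Y=Q@EY;Z=Q@EZ
    hsv=cv2.cvtColor(d['pixels'],cv2.COLOR_BGR2HSV)
    m=(d['depth']>0)&(hsv[...,1]>110)&(hsv[...,0]<20)&(Y>-.135)&(Y<.13)&(X>.01)&(X<.22)&(Z>.014)&(Z<.25)
    x,z=X[m],Z[m]
    for _ in range(4):
        c=np.polyfit(x,z,1);k=abs(z-np.polyval(c,x))<.008;x,z=x[k],z[k]
    print(n,'board',len(x),np.arctan(c[0]),c[1]*np.cos(np.arctan(c[0])))
    m=(d['depth']>0)&(abs(Y+.158)<.012)&(X>.03)&(X<.2)&(Z>.015)&(d['pixels'].max(-1)<110)&(abs(np.arctan2(Z,X)-.62)<.1)
    x,z=X[m],Z[m];c=np.polyfit(x,z,1);print('  pointer',len(x),np.arctan(c[0]),c[1]*np.cos(np.arctan(c[0])))
E
python3 ang.py; ls -t pics|head -2
```

```text
time_s: 15.1
tcp_pos: [0.658, 0.0654, 0.1592]
eef_rot: [-90.5, 66.5, 10.2]
contact_force: [10.2, -10.4, 2.0]
gripper_width: 0.0088
time_s: 15.5
tcp_pos: [0.647, 0.0631, 0.1758]
eef_rot: [-90.4, 60.8, 10.3]
contact_force: [5.0, -0.3, 0.9]
gripper_width: 0.0089
15.5 [ 5.  -0.3  0.9] 0.008861232434399562 [ 24.4   6.  -43.9  30.6 -13.5 -41.9]
grasp 0.1466011871329858 0.0006818281327390209 0.1322125235052956 theta_from_grasp 0.5162830560684177
side board 2778 0.5115519515461645 0.010224988537065719
  pointer 155 0.5792790514023898 0.00506242662236681
top board 2766 0.5081270494144989 0.011214196076280838
  pointer 77 0.5666751465526169 0.010143532256689295
top_a1550.png
side_a1550.png
```

The board reads 0.51 rad and the pointer about 0.578. Joint 5 is getting close to straight, so I'll do the last 0.068 rad without turning the tool and let the bar turn in the fingers.

```bash
python3 -m creep '[{"ax":0,"ay":0,"az":0,"tx":-0.0043,"ty":0.001,"tz":0,"fingers":0.0},{"ax":0,"ay":0,"az":0,"tx":-0.0086,"ty":0.0021,"tz":0,"fingers":0.0},{"ax":0,"ay":0,"az":0,"tx":-0.0129,"ty":0.0033,"tz":0,"fingers":0.0},{"ax":0,"ay":0,"az":0,"tx":-0.0129,"ty":0.0033,"tz":0,"fingers":0.0},{"ax":0,"ay":0,"az":0,"tx":-0.0129,"ty":0.0033,"tz":0,"fingers":0.0}]'
python3 ang.py;python3 -c "
from h import *
d=load('side');cv2.imwrite('pics/side11c.png',cv2.resize(d['pixels'][110:320,200:350],None,fx=2.8*1.3,fy=2.8,interpolation=cv2.INTER_CUBIC))"
```

```text
time_s: 16.1
tcp_pos: [0.6384, 0.0616, 0.1848]
eef_rot: [-90.4, 60.9, 10.3]
contact_force: [7.1, -3.0, 0.2]
gripper_width: 0.0089
16.1 [ 7.1 -3.   0.2] 0.00886265085092675 [ 25.3   4.6 -43.3  27.9 -15.6 -39.8]
grasp 0.13794970659341663 0.0007659857610316889 0.14125162879231126 theta_from_grasp 0.5796698053036076
side board 2772 0.5759342075001932 0.00986064036920205
  pointer 152 0.5760315404697647 0.005208546265696983
top board 2808 0.5754176973642047 0.010936102637820825
  pointer 77 0.5695125097964003 0.009862284562224261
```

View pics/side11c.png

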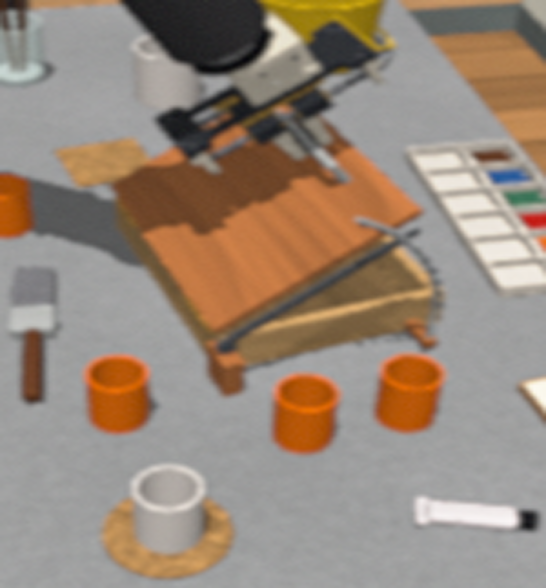

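The board edge and the pointer arm look parallel, and the pot stands on the coaster. As an independent check, I'll cast the pointer tip's rays onto its vertical plane.

Run:
```python
from h import *
for n in('side','top'):
    d=load(n);R,t=cam(d);c=-R.T@t
    g=d['pixels'].max(-1);P=cloud(d);Q=P-HINGE
    # dark arm pixels
    m=((abs(Q@EY+.158)<.02)&(Q@EX>.0)&(Q@EX<.2)&(Q[...,2]>.0)&(g<110))
    v,u=np.nonzero(m);C=np.c_[u,v,np.ones(len(u))]
    W=(np.c_[(u-d['cx'])/d['fx'],(v-d['cy'])/d['fy'],np.ones(len(u))])@R
    s=((-.158-(c-HINGE)@EY)/(W@EY))[:,None]; q=c+W*s-HINGE
    x,z=q@EX,q[:,2]
    a=np.arctan2(z,x);far=np.hypot(x,z)>.1;near=abs(a-np.median(a[far]))<.06
    k=far&near
    print(n,len(u),'polar mean far',a[k].mean(),a[k].std(),'fit',np.polyfit(x[near],z[near],1),'rmax',np.hypot(x,z)[k].max())
d=load('top');cv2.imwrite('pics/top12c.png',cv2.resize(d['pixels'][110:240,180:370],None,fx=4,fy=4,interpolation=cv2.INTER_CUBIC))
```

```text
side 201 polar mean far 0.6126328431930305 0.02727600453382112 fit [0.68168783 0.00224838] rmax 0.20730319071243508
top 121 polar mean far 0.6403463342337502 0.03150035275388862 fit [0.73118209 0.00162942] rmax 0.20810796751400384
```

View pics/top12c.png

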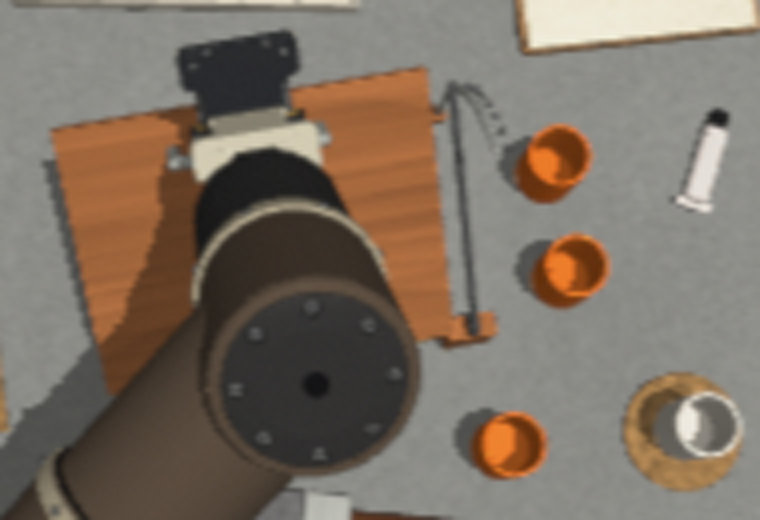

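Run:
```python
from h import *
d=load('side');R,t=cam(d);c=-R.T@t
def onp(u,v,Y):
    w=R.T@np.array([(u-d['cx'])/d['fx'],(v-d['cy'])/d['fy'],1]);q=c+w*((Y-(c-HINGE)@EY)/(w@EY))-HINGE
    return np.array([q@EX,q[2]])
f=lambda x,y:(200+x/3.64,110+y/2.8)
for nm,a,b,Y in(('arris',(210,335),(425,212),-.14),('pointer',(222,345),(418,231),-.158)):
    A,B=onp(*f(*a),Y),onp(*f(*b),Y);print(nm,A.round(4),B.round(4),np.arctan2(*(B-A)[::-1]), np.hypot(*B))
im=d['pixels'];cv2.imwrite('pics/side13.png',cv2.resize(im[175:245,250:325],None,fx=8,fy=8,interpolation=cv2.INTER_CUBIC))
```

```text
arris [-0.0016  0.0041] [0.1888 0.1235] 0.5603020291851031 0.22553903003329617
pointer [0.0021 0.0045] [0.1734 0.1154] 0.5743638218592513 0.20830238263223244
```

View pics/side13.png

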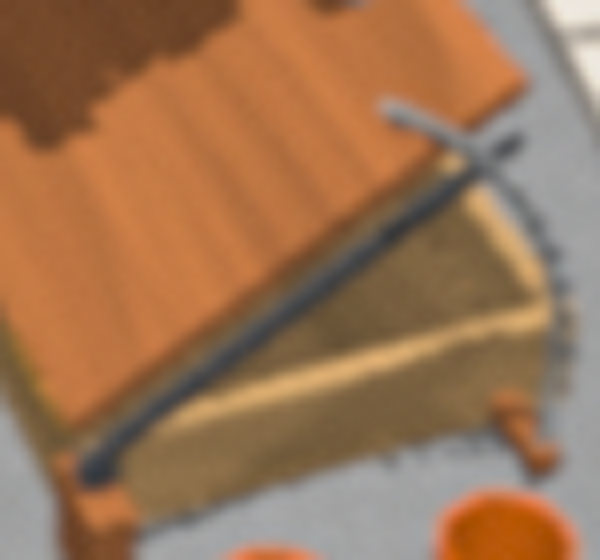

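Measured the same way, the pointer reads about 0.014 rad above the board edge (0.574 against 0.560). I'll nudge the board up by 0.012 rad and check that it holds still.

```bash
python3 -m creep '[{"ax":0,"ay":0,"az":0,"tx":-0.0012,"ty":0.0003,"tz":0,"fingers":0.0},{"ax":0,"ay":0,"az":0,"tx":-0.0023,"ty":0.0006,"tz":0,"fingers":0.0},{"ax":0,"ay":0,"az":0,"tx":-0.0023,"ty":0.0006,"tz":0,"fingers":0.0},{"ax":0,"ay":0,"az":0,"tx":-0.0023,"ty":0.0006,"tz":0,"fingers":0.0},{"ax":0,"ay":0,"az":0,"tx":-0.0023,"ty":0.0006,"tz":0,"fingers":0.0}]'
python3 -m creep '[{"ax":0,"ay":0,"az":0,"tx":0,"ty":0,"tz":0,"fingers":0.0},{"ax":0,"ay":0,"az":0,"tx":0,"ty":0,"tz":0,"fingers":0.0},{"ax":0,"ay":0,"az":0,"tx":0,"ty":0,"tz":0,"fingers":0.0},{"ax":0,"ay":0,"az":0,"tx":0,"ty":0,"tz":0,"fingers":0.0},{"ax":0,"ay":0,"az":0,"tx":0,"ty":0,"tz":0,"fingers":0.0}]'
python3 ang.py
python3 - <<'E'
from h import *
print(r.get_state()['qd'].round(2))
d=load('side');P=cloud(d)
q=P[(d['depth']>0)&(P[...,2]>.06)&(P[...,2]<.09)&(np.hypot(P[...,0]-.445,P[...,1]+.306)<.05)];print('pot',q.min(0),q.max(0),(q.min(0)+q.max(0))/2)
d=load('top');P=cloud(d)
q=P[(d['depth']>0)&(P[...,2]>.06)&(P[...,2]<.09)&(np.hypot(P[...,0]-.445,P[...,1]+.306)<.05)];print('pot',(q.min(0)+q.max(0))/2)
E
```

```text
time_s: 16.7
tcp_pos: [0.6369, 0.0613, 0.1864]
eef_rot: [-90.4, 60.9, 10.3]
contact_force: [6.3, -3.2, 1.1]
gripper_width: 0.0086
time_s: 17.2
tcp_pos: [0.6369, 0.0613, 0.1864]
eef_rot: [-90.4, 60.9, 10.3]
contact_force: [6.4, -4.3, 1.2]
gripper_width: 0.0085
17.2 [ 6.4 -4.3  1.2] 0.008488111826345351 [ 25.4   4.3 -43.2  27.5 -16.  -39.5]
grasp 0.13638617063906894 0.0007804860473154521 0.14279375329682273 theta_from_grasp 0.5907914604600379
side board 2743 0.5859777491835508 0.009872655142416045
  pointer 146 0.5787972071569236 0.005004982020574652
top board 2831 0.5856449221078806 0.010973880891520823
  pointer 79 0.5771207854418723 0.008604044970005076
[-0.01 -0.03 -0.03 -0.    0.06  0.04]
pot [ 0.42399968 -0.33046306  0.0600573 ] [ 0.47361082 -0.2773316   0.07826306] [ 0.44880525 -0.30389733  0.06916018]
pot [ 0.44460608 -0.30478259  0.06924576]
```

Board 0.586 rad, pointer 0.577–0.607 depending on the method, arm still, pot centred on the coaster within about 5 mm. Handing in.

```bash
python3 -c "
from h import *
print(order.close_job(), r.get_state()['gripper_width'])"
```

```text
the job is handed in; nothing more can be done
the job is handed in; nothing more can be done
```

The job is handed in at about 17 s of the 64 s, with the fingers still closed on the bar handle; no verdict was given.

- **Pot:** I lifted the white pot with a 25 N grip, set it on the round coaster at about 3 N measured contact, and let go while the board was shut. My last check found it standing on the coaster, its centre within about 5 mm of the coaster's.
- **Board:** I gripped the handle with 40 N and raised the board. My last check read it at 0.586 rad with the arm still.
- **Pointer angle:** My estimates did not fully agree. Fits to the arm's slope gave 0.57–0.58 rad. Sight lines from the hinge gave 0.59–0.61 in the side view. The top view's sight line gave 0.64 before correcting for the arm's thickness, but that view measures this poorly, so I set it aside. I set the board between the first two groups, which are both well inside the 0.06 rad allowed.
- **Other things on the table:** Nothing looked moved in the pictures, but I did not measure the bystanders or the pointer tip against their starting positions.
- **Missing reading:** My state reading after handing in returned only the "job is handed in" message, so I have no finger reading from after that point.

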